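Level the model-building board and hold the spirit level down

TASK

Get this model-building board level so that the dollhouse walls can go up plumb: lay the spirit level in the recess in the board, vial upwards, and let go of it, then turn the black knob of the screw foot until the bubble rests between the two lines. Then press down on the level with about a kilo, and finish while still pressing it, with the bubble between the lines, so that I can tighten the lock nut; leave the other things on the table alone.

Things in the scene. Friction and masses are not known exactly. Their poses are not given: they have to be found in the camera images.
- level: pocket spirit level, aluminium with black end caps, 150 long x 24 wide x 36 high, 0.10 to 0.19 kg, lying free on the table, vial up; to grip or press it is a solid block of that size, the vial sunk below its top face. Origin: centre of its underside; x along its length, z up out of the vial side. It may lie in the recess either way round
- vial (a point): centre of the level's vial, 27.5 above its underside, axes as the level; the yellow-green vial is 56 long, along the level's x, seen from above, with two black lines round it at +-10.1 of its centre
- bubble (a joint): distance in m of the 14 mm long pale bubble from the middle of the vial, positive towards the level's +x; 0 is centred, ends at +-0.020. The bubble goes to the higher end, 1.5 mm for each mrad of slope, and takes about 2 s to come to rest; it lies wholly between the lines within 0.0025 of centre
- board: plywood building board, 300 x 200 x 18, top face about 48 above the table, standing on two fixed feet and one screw foot, all in rubber cups; it does not slide, it only tilts about the line of the two fixed feet. Origin: in the middle of that line, 14 above the table, 120 from the board's middle; x along the board's length towards the screw foot, z up; the board runs from x -30 to 270
- recess (a point): centre of the floor of the recess for the level: 156 long (along the board's x) x 30 wide x 5 deep, in the board's top face; x towards the screw foot, y across, z up. The floor is about 43 above the table. It lies 140 from the screw's axis
- knob_grip (a point): black plastic knob at the top of the screw foot: a ribbed cylinder, 38 diameter, its gripping part 19 high, its underside about 14 above the board; this point is on its upright axis at half height, about 76 above the table, 235 from the line of the fixed feet, and turns with the knob. A steel lock nut sits loose under it
- foot: steel screw foot, 12 diameter, turned by the knob. Origin on the knob's axis, 14 above the table. Clockwise from above raises the board at the screw, anticlockwise lowers it: 6 mm a turn, 4.06 mrad of slope a radian. It starts 1 to 2.5 rad from level, the screw end low. It turns at about 0.06 N m and stays where it is left; the knob's height above the table hardly changes
- wood_block: bystander: pale timber offcut 120 x 35 x 30, origin centre of underside
- sanding_block: bystander: cork sanding block 70 x 55 x 30, origin centre of underside
- glue: bystander: white glue bottle, 44 diameter, 100 tall, origin centre of underside
- screwdriver: bystander: screwdriver lying down, 170 long

How it is judged (in metres and radians):
On the way, in this order (a step that is already met when the one before it is completed fails the run):
1. the level lies in the recess, vial up, let go of (horizontal distance between level and recess below 0.007 m and z of level in the frame of recess below 0.0025 m and angle between the x axis of level and the x axis of board, either way round below 0.06 rad and angle between level's own z axis and vertical below 0.06 rad and contact force between the fingers and level below 0.3 N), for 0.3 s.
2. the board is brought level with the screw: the bubble rests between the lines, nothing touching the level (value of joint bubble between -0.0025 and 0.0025 m and angle between board's own z axis and vertical below 0.003 rad and z of level in the frame of recess below 0.0025 m and contact force between the fingers and level below 0.3 N), for 0.3 s.
At the end, for the whole second after the job is handed in: Level in the recess, vial up (within 7 mm, flat within 2.5 mm, in line within 0.06 rad), board level within 3 mrad, bubble within 2.5 mm of centre, and the fingers still pressing: 4 to 40 N between level and board, at least 3 N from the fingers; bystanders not moved over 15 mm (horizontal distance between level and recess below 0.007 m and z of level in the frame of recess below 0.0025 m and angle between the x axis of level and the x axis of board, either way round below 0.06 rad and angle between level's own z axis and vertical below 0.06 rad and value of joint bubble between -0.0025 and 0.0025 m and angle between board's own z axis and vertical below 0.003 rad and contact force between the fingers and level above 3 N and contact force between level and board between 4 and 40 N); the arm keeps its last pose, push and grip.
It fails at once if a bystander is shifted by more than 15 mm (distance of any of wood_block, sanding_block, glue, screwdriver from where it was at the start of the episode above 0.015 m).
It also fails if it takes over 61 s, if anything falls off the work surface, if the arm or the gripper's body presses on something with over 40 N, if the wrist force passes 120 N, or if a joint passes its speed limit or range.

ROBOT

A 6-joint arm with a two-finger parallel gripper is mounted at the origin on the work surface. World frame = base frame: x ahead of the robot, y to its left, z up, the work surface at z = 0. Lengths are in m, angles in degrees, forces in N, time in s.
With the tool pointing down it reaches from about 0.325 to 0.85 m from the base axis. Payload 15.5 kg.
Tool frame: the origin (TCP) lies midway between the tips of the shut fingers; the grasp point (between the pads) lies 19 mm behind it; z points along the fingers, y is the line along which they close (so a half turn about z gives the same grasp; the last joint's range is limited). The gripper opens to 91 mm and grips with 3 to 60 N. Pads are 32 mm wide; open, the fingers measure 118 mm over their backs; the gripper's body (76 mm by 178 mm) begins 60 mm behind the grasp point.
Start: joints at [62.195, 28.281, 77.091, -0, 74.628, -5.472], TCP at [0.237, 0.578, 0.214] pointing down, gripper open.
Joint ranges: [-166.48, 166.48], [-47.26, 123.95], [12.59, 153.08], [-70.14, 250.14], [6.76, 159.57], [-176.63, 176.63]. Speed limits (degrees/s): [108.29, 108.29, 147.25, 172.46, 172.46, 172.46].

INTERFACE

Orientations are given as a 3x3 rotation matrix whose columns are the frame's x, y, z axes.
In Python, from bench import ctrl gives the robot as it stands. The module is installed in compiled form; this text tells all that it offers. Calls block until the motion is done:
- ctrl.goto(position, orientation): joint-space move of the TCP to a pose.
- ctrl.move_l(position, vel=0.15, ori=None, contact_N=None): straight line of the TCP; ori=None keeps the orientation; vel is the mean speed in m/s. With contact_N (N) it stops when the force on the tool has changed by that much, and returns True; else False.
- ctrl.movej(angles): joint-space move.
- ctrl.command_gripper(opening): opening from 0.0 (shut) to 1.0 (fully open); the grip force is fixed at half the most; returns when the fingers have stopped.
- ctrl.sleep(seconds).
- ctrl.ik(position, orientation): joint angles nearest the present ones, or None.
- ctrl.read_camera(name): name is "scene" or "top" or "wrist"; returns the picture (480x640x3 uint8, blue, green, red); there is no depth.
- ctrl.camera_params(name): a dict with "fx", "fy", "cx", "cy" (pixels), "pose" (4x4, takes a point from camera to world coordinates); the wrist camera has in their place "T_tool_cam" (4x4, takes a point from camera to tool coordinates, whose origin is the TCP and whose axes are the flange's). Camera axes: x right, y up, looking along -z (the intrinsics and any distortion apply to the point x, -y, -z); pixel columns grow to the right and rows downward; lengths in m; the calibration is good to about 2 mm. A picture is of the moment at which its call begins: read the wrist's pose just before it. camera_params takes no time and is no camera call.
A pose or a line that the arm cannot do raises ctrl.MotionError and nothing moves.
- ctrl.sign_off(): hands the job in; it is judged then, once.
Readings, each from a call of its own:
- ctrl.current_t(): time.
- ctrl.current_q(): joint angles.
- ctrl.current_dq(): joint speeds.
- ctrl.current_effort(): joint torques, N m.
- ctrl.current_tool_pos(): TCP position.
- ctrl.current_eef_rot(): TCP orientation.
- ctrl.current_contact_force(): force on the tool from outside, world axes, zero at the start.
- ctrl.current_wrist_torque(): the same for the moment, N m.
- ctrl.current_grip_width(): opening from 0.0 (shut) to 1.0 (fully open).
- ctrl.current_grasp_force(): force on a finger pad.
Only numpy, scipy, OpenCV 4.12 (cv2) and the standard library are available. Lean on these libraries where they do the work, as an engineer would, in place of code of your own. Each camera call takes 0.05 s, during which the arm holds its last target. There are 200 camera calls.

## Working session

There is one attempt and no reset: what is moved stays moved. The work goes in short steps, each a Python script; the robot and the scene stay as the last script left them, time stands still between calls to the robot, and variables do not carry over. Pictures are saved under pics/ and viewed, at most 10 in all, crops included, and the job is handed in when it is done.

```bash
mkdir -p pics; python3 - <<'E'
from bench import ctrl
import cv2,numpy as np
np.set_printoptions(precision=4,suppress=True)
for n in ("top","scene"):
    cv2.imwrite(f"pics/{n}0.png",ctrl.read_camera(n)); print(n,ctrl.camera_params(n))
print(ctrl.camera_params("wrist"),ctrl.current_eef_rot(),ctrl.current_t())
E
```

```text
top {'fx': 501.62885087195446, 'fy': 501.62885087195446, 'cx': 323.117587579135, 'cy': 243.85945808751262, 'pose': array([[-0.0928,  0.971 , -0.2202,  0.3678],
       [-0.9957, -0.091 ,  0.0183,  0.0314],
       [-0.0023,  0.221 ,  0.9753,  1.2566],
       [ 0.    ,  0.    ,  0.    ,  1.    ]])}
scene {'fx': 446.1800464390263, 'fy': 446.1800464390263, 'cx': 319.96164011238386, 'cy': 232.05048642297115, 'pose': array([[ 0.2052, -0.8197,  0.5347,  1.2029],
       [ 0.9787,  0.1755, -0.1067, -0.0882],
       [-0.0064,  0.5452,  0.8383,  0.963 ],
       [ 0.    ,  0.    ,  0.    ,  1.    ]])}
{'fx': 376.4521198938371, 'fy': 376.4521198938371, 'cx': 319.6732439132928, 'cy': 237.33595526397656, 'T_tool_cam': array([[ 0.0013,  0.9591,  0.2829,  0.0805],
       [ 1.    , -0.0012, -0.0005, -0.0003],
       [-0.0001,  0.2829, -0.9591, -0.1692],
       [ 0.    ,  0.    ,  0.    ,  1.    ]])} [[-0.925   0.38   -0.0005]
 [ 0.38    0.925  -0.001 ]
 [ 0.0001 -0.0011 -1.    ]] 0.1
```

View pics/top0.png

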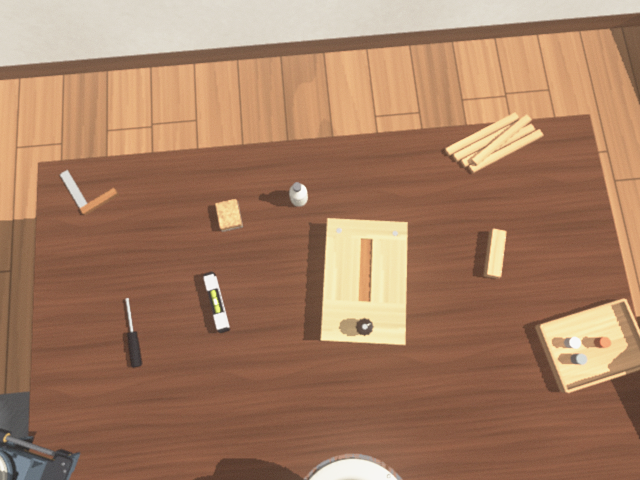

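View pics/scene0.png

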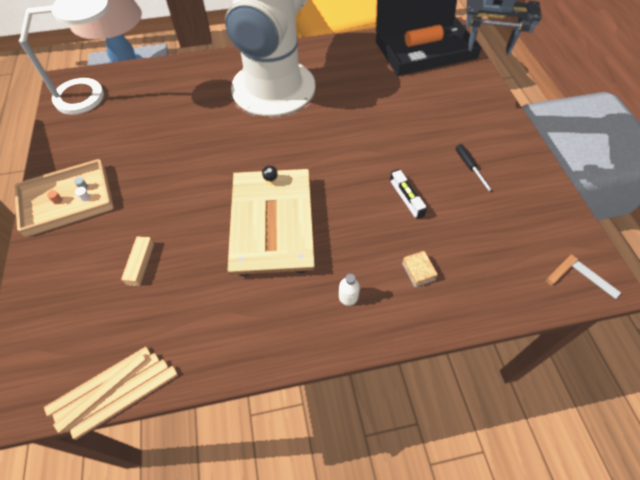

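The top picture shows the level from about (209,275) to (224,330), the recess from (366,239) to (364,301), and the knob at (366,327) on the robot's side of the board. The glue is at (298,195), the cork at (229,214), the offcut at (495,254) and the screwdriver at (133,335). The scene picture agrees. Next I'll take close wrist views of the level and the recess.

```bash
cat > h.py <<'E'
from bench import ctrl
import cv2,numpy as np
np.set_printoptions(precision=4,suppress=True)
def R(yaw):  # tool down, tool x at yaw (rad) in world
    c,s=np.cos(yaw),np.sin(yaw); return np.array([[c,s,0],[s,-c,0],[0,0,-1.]])
def shot(name):
    """picture, params, camera pose"""
    p=ctrl.camera_params(name)
    if name=="wrist":
        T=np.eye(4);T[:3,:3]=ctrl.current_eef_rot();T[:3,3]=ctrl.current_tool_pos();T=T@p["T_tool_cam"]
    else: T=p["pose"]
    return ctrl.read_camera(name),p,T
def ray(uv,p,T,z):
    """pixels (n,2) onto plane at height z"""
    uv=np.atleast_2d(uv).astype(float)
    d=np.c_[(uv[:,0]-p["cx"])/p["fx"],-(uv[:,1]-p["cy"])/p["fy"],-np.ones(len(uv))]@T[:3,:3].T
    return T[:3,3]+d*((z-T[2,3])/d[:,2])[:,None]
E
python3 - <<'E'
from h import *
p=ctrl.camera_params("top");T=p["pose"]
L=ray([[209,275],[224,330],[216.5,302]],p,T,.036);r=ray([[366,239],[364,301],[365,270]],p,T,.045);k=ray([366,327],p,T,.086)
print(L,r,k)
yl=np.arctan2(*(L[1]-L[0])[1::-1]);yr=np.arctan2(*(r[1]-r[0])[1::-1]);print(yl,yr)
for n,c,y,z in (("rec",r[2],yr,.19),("lev",L[2],yl,.16)):
    ctrl.goto([c[0],c[1],z],R(y)); im,p,T=shot("wrist"); cv2.imwrite(f"pics/{n}.png",im); np.save(f"{n}_T.npy",T)
    print(n,ctrl.current_tool_pos(),ctrl.current_q(),ctrl.current_t())
cv2.imwrite("pics/both.png",cv2.resize(np.vstack([cv2.imread("pics/rec.png"),cv2.imread("pics/lev.png")]),(400,600)))
E
```

```text
[[0.5914 0.2955 0.036 ]
 [0.4544 0.2653 0.036 ]
 [0.5233 0.2802 0.036 ]] [[ 0.6438 -0.0984  0.045 ]
 [ 0.4914 -0.0765  0.045 ]
 [ 0.5666 -0.0873  0.045 ]] [[ 0.4272 -0.0708  0.086 ]]
-2.9247372530462137 2.9983980821191336
rec [ 0.5667 -0.0867  0.19  ] [-14.6652  25.5311  86.3144   0.0053  68.1568 -96.5091] 2.775
lev [0.5239 0.2791 0.1601] [ 22.2938  28.9638  85.3977  -0.0139  65.6241 -80.0379] 4.2083
```

View pics/both.png

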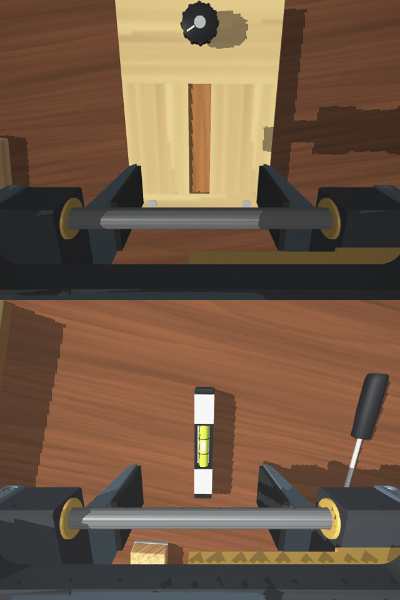

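The upper half of the picture is the recess view: recess at full-image cols 302–336, rows 134–309, knob at (320,36). The lower half is the level view: cols 310–342, rows 141–315, with the yellow-green vial in the middle. Both lie clear of the gripper, so I'll segment them.

```bash
cat > seg.py <<'E'
from h import *
def rect(mask):
    cs=cv2.findContours(mask.astype(np.uint8),0,2)[0]
    return cv2.convexHull(np.vstack([c for c in cs if cv2.contourArea(c)>40]))[:,0]
def fit(uv,p,T,z):
    P=ray(uv,p,T,z)[:,:2]; (c,s,a)=cv2.minAreaRect((P*1e3).astype(np.float32)); b=cv2.boxPoints((c,s,a))/1e3
    e=max((b[1]-b[0],b[2]-b[1]),key=np.linalg.norm); e=e if e[0]<0 else -e
    return np.array(c)/1e3,np.arctan2(e[1],e[0]),np.sort(s)
def level(im,p,T,z,x0=260,x1=400,y0=100,y1=345):
    roi=np.zeros(im.shape[:2],bool);roi[y0:y1,x0:x1]=1
    h=cv2.cvtColor(im,cv2.COLOR_BGR2HSV)
    w=roi&(h[...,1]<50)&(h[...,2]>170); v=roi&(h[...,0]>22)&(h[...,0]<50)&(h[...,1]>110)&(h[...,2]>120)
    return fit(rect(w),p,T,z),fit(rect(v),p,T,z-.0085)
def recess(im,p,T,z):
    roi=np.zeros(im.shape[:2],bool);roi[120:325,285:352]=1
    return fit(rect(roi&(im[...,0]<105)),p,T,z)
E
python3 - <<'E'
from seg import *
p=ctrl.camera_params("wrist")
im=cv2.imread("pics/rec.png");print(recess(im,p,np.load("rec_T.npy"),.0475)); print(im[200,280:360:3].tolist())
im2=cv2.imread("pics/lev.png")
print(level(im2,p,np.load("lev_T.npy"),.036)); T=np.load("rec_T.npy")
r=im[0:90,270:370];m=(r.max(2)<80).astype(np.uint8);c=max(cv2.findContours(m,0,2)[0],key=cv2.contourArea);c=c+[270,0]
print(cv2.minEnclosingCircle(c),ray(cv2.minEnclosingCircle(c)[0],p,T,.0855))
E
```

```text
(array([ 0.5691, -0.0879]), np.float32(2.9976058), array([ 29.6168, 154.4805]))
[[139, 199, 225], [139, 199, 223], [139, 199, 223], [139, 199, 223], [139, 200, 225], [142, 206, 228], [144, 206, 228], [111, 159, 187], [45, 70, 97], [68, 115, 169], [73, 124, 182], [74, 123, 180], [72, 121, 178], [73, 122, 178], [74, 126, 185], [72, 122, 177], [73, 121, 177], [76, 130, 190], [77, 130, 190], [138, 198, 224], [140, 202, 225], [136, 196, 222], [134, 193, 219], [132, 190, 217], [129, 188, 215], [134, 192, 219], [137, 198, 223]]
((array([0.5266, 0.2849]), np.float32(-2.9310942), array([ 23.9221, 132.9879])), (array([0.5285, 0.2853]), np.float32(-2.9258263), array([12.4977, 56.3694])))
((320.0, 37.0), 36.01398468017578) [[ 0.4314 -0.0673  0.0855]]
```

The fits match the known sizes, and the knob agrees with the recess plus 140 mm. I'll grip the level, lift it and hover over the recess.

```bash
python3 - <<'E'
from seg import *
c=np.array([.5272,.2850]);y=-2.930
ctrl.goto([*c,.075],R(y)); ctrl.move_l([*c,.012],vel=.12)
ctrl.command_gripper(0.1); print(ctrl.current_grip_width()*91,ctrl.current_grasp_force(),ctrl.current_tool_pos())
ctrl.move_l([*c,.13],vel=.2)
r=np.array([.5691,-.0879])
ctrl.goto([*r,.10],R(2.9976))
im,p,T=shot("wrist");cv2.imwrite("pics/hov.png",im);np.save("hov_T.npy",T)
print(ctrl.current_tool_pos(),ctrl.current_eef_rot(),ctrl.current_t())
E
```

```text
23.74221982385108 29.987864792346954 [0.5272 0.285  0.012 ]
[ 0.5693 -0.0867  0.1   ] [[-0.9899  0.142   0.    ]
 [ 0.142   0.9899  0.0002]
 [ 0.      0.0002 -1.    ]] 8.55
```

View pics/hov.png

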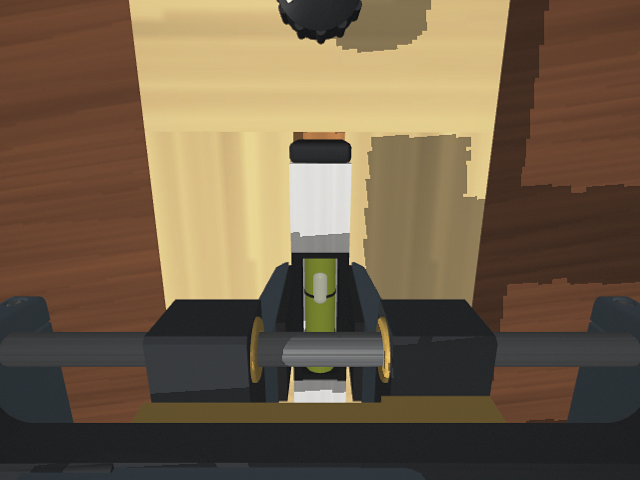

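The level hangs centred over the recess: cap at cols 289–352 against a tool axis at col 320, so sideways error is about 0. The recess end shows at rows 131–140 and the bubble has gone toward the screw side as gripped. I'll lower it in, let go, raise the arm and look.

```bash
python3 - <<'E'
from seg import *
p=ctrl.camera_params("wrist");T=np.load("hov_T.npy")
t=np.array([.5693,-.0867]);u=np.array([-.9899,.142])
for row in (140,163): print(row,(ray([320,row],p,T,.124)[0,:2]-t)@u)
r=[.5691,-.0879]
ctrl.move_l([*r,.062],vel=.1,ori=R(2.9976)); print(ctrl.current_tool_pos())
print(ctrl.move_l([*r,.051],vel=.02,contact_N=5),ctrl.current_tool_pos(),ctrl.current_contact_force())
ctrl.command_gripper(0.6); ctrl.move_l([*r,.19],vel=.25)
im,p,T=shot("wrist");cv2.imwrite("pics/placed.png",im);np.save("placed_T.npy",T)
print(level(im,p,T,.0785),ctrl.current_t())
E
```

```text
140 0.07567712577118481
163 0.06721162707440473
[ 0.5692 -0.0876  0.0621]
True [ 0.5693 -0.0879  0.0539] [ 0.298  -0.2864  4.9945]
((array([ 0.5688, -0.0879]), np.float32(2.995666), array([ 23.859 , 132.5997])), (array([ 0.5704, -0.0884]), np.float32(3.004429), array([12.2021, 56.4238]))) 10.925
```

View pics/placed.png

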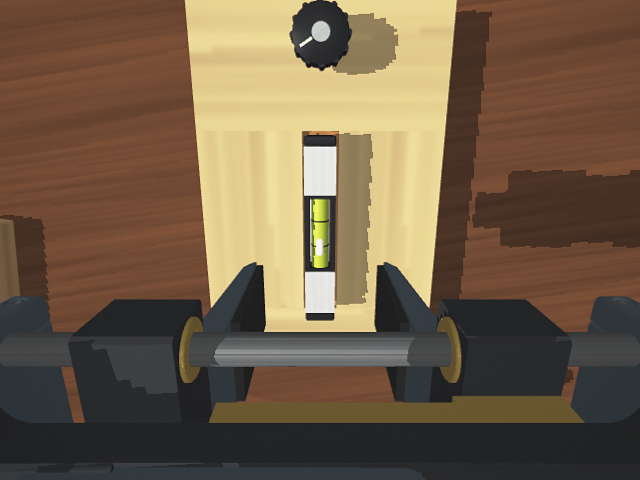

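The level lies in the recess (centre within 0.5 mm, in line). The bubble at about (320,247) is off toward the fixed feet, since the screw end is low. I'll measure it after it settles.

```bash
cat > bub.py <<'E'
from seg import *
def bubble(im,verbose=False):
    """bubble offset from the two lines' middle, mm, + towards image top (screw side)"""
    h=cv2.cvtColor(im,cv2.COLOR_BGR2HSV); s=h[185:280,300:340].astype(int)
    roi=np.zeros(s.shape[:2],bool)
    v=(s[...,0]>22)&(s[...,0]<50)&(s[...,1]>110)&(s[...,2]>120)
    y,x=np.nonzero(v); cx=int(np.median(x)); r0,r1=y.min(),y.max()
    strip=s[:,cx-8:cx+9]
    black=(s[r0+8:r1-7,cx-7:cx+8,2]<130).sum(1); rows=np.arange(r0+8,r1-7)
    m=(r0+r1)/2; lo,hi=rows<m,rows>m
    lines=[np.average(rows[k],weights=black[k]+1e-9) for k in (lo,hi)]
    pale=(strip[...,1]<90)&(strip[...,2]>170); pale[:r0+2]=0; pale[r1-1:]=0
    n,lab,st,ce=cv2.connectedComponentsWithStats(pale.astype(np.uint8)); i=1+np.argmax(st[1:,4]); b=st[i,1]+(st[i,3]-1)/2
    if verbose: print("vial",r0,r1,"lines",lines,"black",black.tolist(),"bubble",st[i])
    return (np.mean(lines)-b)*20.2/(lines[1]-lines[0])
E
python3 - <<'E'
from bub import *
ctrl.sleep(.8)
im=ctrl.read_camera("wrist"); cv2.imwrite("pics/b1.png",im); print(bubble(im,True)); 
k=[.4308,-.0676,.14]
for y in np.radians([-10,10,60,90,110,130,150,172,190,230]): 
    q=ctrl.ik(k,R(y)); print(round(np.degrees(y)),None if q is None else np.round(q,1))
print(ctrl.current_t())
E
```

```text
vial 13 82 lines [np.float64(34.58888888871221), np.float64(61.326086956426025)] black [2, 2, 2, 2, 2, 3, 3, 3, 3, 3, 3, 3, 2, 3, 8, 15, 2, 3, 4, 4, 4, 4, 2, 2, 2, 2, 2, 2, 2, 3, 3, 3, 3, 3, 3, 3, 3, 3, 3, 8, 7, 3, 4, 4, 4, 4, 4, 4, 2, 2, 3, 3, 3, 3] bubble [  4  56   8  17 116]
-12.120145990743032
-10 [-16.8  19.4 108.   -0.   52.6  83.2]
10 [-16.8  19.4 108.   -0.   52.6  63.2]
60 [-16.8  19.4 108.   -0.   52.6  13.2]
90 [-16.8  19.4 108.   -0.   52.6 -16.8]
110 [-16.8  19.4 108.   -0.   52.6 -36.8]
130 [-16.8  19.4 108.   -0.   52.6 -56.8]
150 [-16.8  19.4 108.   -0.   52.6 -76.8]
172 [-16.8  19.4 108.   -0.   52.6 -98.8]
190 [ -16.8   19.4  108.    -0.    52.6 -116.8]
230 [ -16.8   19.4  108.    -0.    52.6 -156.8]
11.775
```

```bash
sed -i 's/weights=black\[k\]+1e-9/weights=np.clip(black[k]-5,0,None)+1e-9/' bub.py
cat > turn.py <<'E'
from bub import *
K=[.4308,-.0676]
def turn(deg,yaw0):
    """clockwise by deg from tool yaw yaw0 (deg), then look from the view pose"""
    ctrl.goto([*K,.11],R(np.radians(yaw0))); ctrl.move_l([*K,.060],vel=.1,ori=R(np.radians(yaw0)))
    ctrl.command_gripper(.3); print("grip",ctrl.current_grip_width()*91,ctrl.current_grasp_force(),ctrl.current_contact_force())
    q=np.array(ctrl.current_q()); q[5]+=deg; ctrl.movej(q); print("q6",ctrl.current_q()[5]-q[5],ctrl.current_contact_force(),ctrl.current_tool_pos())
    ctrl.command_gripper(.6); ctrl.move_l([*K,.13],vel=.2)
    look()
def look(wait=2.):
    ctrl.goto([.5691,-.0879,.19],R(2.9976)); ctrl.sleep(wait)
    im,p,T=shot("wrist"); cv2.imwrite(f"pics/b{ctrl.current_t():.1f}.png",im)
    print("bubble mm",bubble(im,True),"t",ctrl.current_t()); return im
E
python3 -c "
from turn import *
print(bubble(cv2.imread('pics/b1.png')))
turn(122,172)
im,p,T=shot('wrist');print(level(im,p,T,.079))
cv2.imwrite('pics/crop1.png',cv2.resize(im[0:330,220:420],(400,600)))
"
```

```text
-13.052404743547125
grip 37.23389929382638 30.001300043659285 [-0.2729  2.028   6.3576]
q6 -0.05858617564182822 [1.3841 0.3595 0.1867] [ 0.4313 -0.0676  0.0605]
vial 14 82 lines [np.float64(36.499999996285716), np.float64(61.41176470601729)] black [3, 4, 4, 4, 4, 4, 4, 2, 2, 2, 2, 2, 2, 5, 12, 12, 2, 3, 3, 3, 3, 3, 3, 3, 4, 4, 4, 5, 4, 2, 2, 2, 2, 2, 3, 3, 3, 3, 4, 15, 12, 3, 3, 3, 3, 3, 4, 4, 4, 4, 4, 4, 2] bubble [  4  42   8  17 120]
bubble mm -0.8466351843191814 t 20.3583
((array([ 0.5691, -0.088 ]), np.float32(2.996508), array([ 23.8745, 132.4937])), (array([ 0.5708, -0.0882]), np.float32(2.9931796), array([12.4309, 56.3819])))
```

View pics/crop1.png

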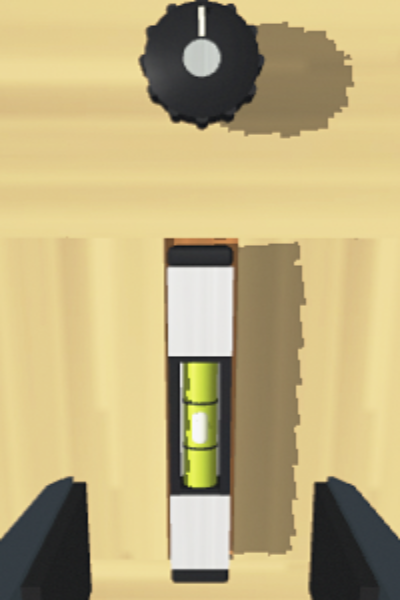

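The bubble is now between the lines, 0.8 mm from the middle, with nothing touching the level. I'll shut the fingers and press on the level's plain part toward the fixed feet, so the vial stays in view.

```bash
python3 - <<'E'
from turn import *
c=np.array([.5691,-.0879])-.045*np.array([np.cos(2.9976),np.sin(2.9976)]);o=R(2.9976)
ctrl.command_gripper(0.0); ctrl.goto([*c,.11],o); ctrl.move_l([*c,.088],vel=.1,ori=o); ctrl.sleep(.3)
f0=np.array(ctrl.current_contact_force())
hit=ctrl.move_l([*c,.072],vel=.01,contact_N=9)
print(hit,f0,ctrl.current_contact_force(),ctrl.current_tool_pos())
for i in range(3): ctrl.sleep(.8);print(ctrl.current_contact_force(),ctrl.current_tool_pos())
im,p,T=shot("wrist");cv2.imwrite("pics/press.png",im);np.save("press_T.npy",T);print(ctrl.current_t())
E
```

```text
True [-0.1048  0.1563 -0.0926] [-1.9438 -0.2777  8.6875] [ 0.6136 -0.0944  0.0793]
[-1.0498 -0.1322  8.9598] [ 0.6136 -0.0943  0.0793]
[-1.1057 -0.1997  8.4378] [ 0.6136 -0.0944  0.0793]
[-1.183   0.6507  8.4877] [ 0.6136 -0.0943  0.0793]
25.8333
```

View pics/press.png

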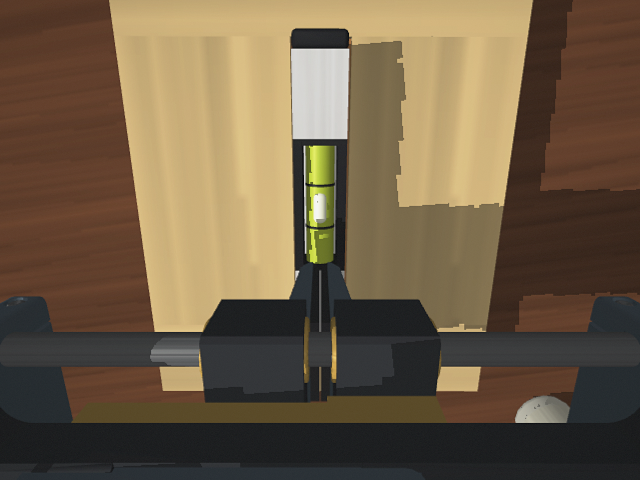

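The fingers press steadily with about 8.5 N. The bubble (rows 193–222) sits between the lines (rows 185 and 228), and the bystanders are clear, so I'll hand it in.

```bash
python3 -c "
from bench import ctrl
print(ctrl.sign_off())"
```

```text
the job is handed in; nothing more can be done
None
```

The job is handed in, with no verdict shown: the level lies in the recess, the board is level with the bubble between the lines, and the fingers are still pressing on the level with about 8.5 N.

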